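# Hold a knife-handle block on the mitre block, ready for the saw

## Task

Take the long walnut handle block from the bench and lay it flat on the deck of the mitre block, one end butted against the clamped stop and its long side against the fence. Then press it with the fingers in one firm diagonal push, down onto the deck and into the fence together, with the hand on the stop side of the square saw slot so that the saw's path stays clear. Finish while still holding it like that, pushing (do not let go), and leave the other things on the bench where they lie.

Things in the scene. Friction and masses are not known exactly. Their poses are not given: they have to be found in the camera images.
- handle_block: the long walnut handle block to be sawn, 140 mm long (its y), 40 mm wide (its x), 30 mm high (its z), about 0.1 to 0.16 kg; the longest of the three walnut pieces; origin at the centre of its underside
- mitre_block: beech mitre block screwed to the bench, L-shaped in section: a base 100 mm (its x) by 320 mm (its y), 25 mm high, with a fence along its far (+x) side. Origin at the centre of its underside
- deck: the base of the mitre block; its top, the deck, is 25 mm above the bench and free from x = -50 mm to the fence's face at x = +25 mm. Same origin and axes as mitre_block
- fence: the fence of the mitre block, along its whole length, from x = +25 to +50 mm, top 35 mm above the deck (60 mm above the bench). Pushing to +x pushes into it. Same origin and axes as mitre_block
- square_slot (a point): the square (straight across) saw slot through the fence, at its face and top edge, 30 mm to -y of the mitre block's middle; axes as mitre_block. The saw's path is the upright plane through it along x. (The two slanting 45 degree slots are not used here)
- stop: fixed plywood stop on the deck against the fence, 30 (x) x 45 (y) x 34 mm high, axes as mitre_block; origin at the centre of its underside. The block's end goes against its -y face, 90 to 125 mm to +y of the square slot. The G-clamp holding it, 8 mm to +y of its middle, reaches 60 mm above the deck; its screw sticks out 80 mm to -x of the stop's middle
- offcut_a: short walnut offcut, 40 x 60 x 30 mm high (long side along its y); not the block to be sawn; origin at the centre of its underside
- offcut_b: walnut offcut, 40 x 85 x 30 mm high (long side along its y); not the block to be sawn; origin at the centre of its underside
- tenon_saw: tenon saw lying flat, about 300 mm long along its x (handle to -x, steel blade with brass back to +x), 115 mm wide, 18 mm high; origin under the middle
- tape_roll: roll of blue masking tape lying flat, 104 mm across, 25 mm high; origin at the centre of its underside
- glue_bottle: white plastic glue bottle standing up, 52 mm across, 135 mm high; origin at the centre of its underside
- folding_rule: folded wooden rule, 166 x 20 x 15 mm high, long side along its x; origin at the centre of its underside
There are look-alikes about, which are no part of the job. Leave any orange look-alike of the handle_block alone.

How it is judged:
By the outcome, as a careful person would: the job done as asked, in the order asked, and still so for the second after the job is handed in, while the arm keeps its last pose, push and grip.
It also fails if it takes over 64 s, if anything falls off the work surface, if the arm or the gripper's body presses on something with over 40 N, if the wrist force passes 120 N, or if a joint passes its speed limit or range.

## Robot

A 6-joint arm with a two-finger parallel gripper is mounted at the origin on the work surface. World frame = base frame: x ahead of the robot, y to its left, z up, the work surface at z = 0. Lengths are in mm, angles in rad, forces in N, time in s.
With the tool pointing down it reaches from about 300 to 775 mm from the base axis. Payload 14.6 kg.
Tool frame: the origin (TCP) lies between the finger pads, 19 mm behind the fingertips; this is the grasp point; z points along the fingers, y is the line along which they close (so a half turn about z gives the same grasp; the last joint's range is limited). The gripper opens to 94 mm and grips with 3 to 60 N. Pads are 16 mm wide; open, the fingers measure 119 mm over their backs; the gripper's body (75 mm by 177 mm) begins 78 mm behind the grasp point.
Start: joints at [1.135, 0.3, 1.521, -0, 1.321, -0.067], TCP at [198.27, 513.009, 224.246] pointing down, gripper open.
Joint ranges: [-3.03, 3.03], [-0.79, 2.21], [0.23, 2.52], [-1.04, 4.18], [0, 3.07], [-2.55, 2.55]. Speed limits (rad/s): [2.22, 2.22, 2.57, 3.14, 3.14, 3.14].

## Interface

Orientations are given as [roll, pitch, yaw] about the fixed x, y, z axes, in that order (R = Rz(yaw) Ry(pitch) Rx(roll)).
In Python, from cell import manip gives the robot as it stands. The module is installed in compiled form; this text tells all that it offers.
- The arm moves only by the shell command python3 -m creep 'ROWS' [FORCE]. ROWS is JSON, a list of rows, each a list of 3 entries, a list of its own where there are three numbers: the opening, from -1 (shut) to 1 (fully open), then the shift along the tool's x, y, z in cm, then the turn about the tool's z in units of 5 degrees (1.0 is 5 degrees). In form: [[grip, [tx, ty, tz], roll], ...]. A call has 1 to 12 rows; each row is the pose to reach, as a shift and turn from the pose commanded when the call began, along the tool's axes at that moment; what a row does not reach only later rows make up. A row lasts 1/10 s, in which the tool goes at most 50 mm and 8.59 degrees, less where a joint would pass 70% of its speed; a pose out of reach is approached as far as the arm can. A call with a gripper value outside its range is refused whole. The fingers move at their own pace and stop on an object; FORCE is the grip in N (left out, the last holds). Time passes only in rows, so rows that repeat a pose let the fingers close. It gives the time, the measured TCP pose, the force, the opening and the grip force at its end, in the units of the state.
- manip.read_state(): the state, without advancing time (a new reading comes with each control period).
- manip.camera(name): name is "scene" or "top" or "wrist"; returns the picture (420x560x3 uint8, red, green, blue); there is no depth.
- manip.camera_params(name): a dict with "fovy" (degrees; the focal length in pixels is half the picture's height over the tangent of half this angle, whatever the lens; pixels are square), "cx", "cy" (the principal point, pixels), "origin" and "attitude" of the camera in the world. Camera axes: x right, y down, z forward; pixel columns grow to the right and rows downward; lengths in mm; the calibration is good to about 2 mm. A picture is of the moment at which its call begins: read the wrist's pose just before it. camera_params takes no time and is no camera call; for the wrist camera it gives the pose at the moment of the call.
- manip.sign_off(): hands the job in; it is judged then, once.
The state is a dict: "clock": time; "joints": joint angles; "qd": joint speeds; "effort": joint torques, N m; "eef_pos": TCP position; "eef_rot": TCP orientation; "wrist_force": force on the tool from outside, world axes, zero at the start; "moment": the same for the moment, N m; "finger_gap": finger opening in mm; "finger_force": force on a finger pad.
Only numpy, scipy, OpenCV 4.12 (cv2) and the standard library are available. Lean on these libraries where they do the work, as an engineer would, in place of code of your own. Each camera call takes 0.05 s, during which the arm holds its last target. There are 200 camera calls.

## Working session

There is one attempt and no reset: what is moved stays moved. The work goes in short steps, Python scripts to look and compute and a shell command to move; the robot and the scene stay as the last step left them, time stands still between calls to the robot, and variables do not carry over. Pictures are saved under pics/ and viewed, at most 10 in all, crops included, and the job is handed in when it is done.

```bash
mkdir -p pics; python3 - <<'E'
from cell import manip
import cv2
for n in("scene","top"):
    im=manip.camera(n); cv2.imwrite(f"pics/{n}0.png",im[:,:,::-1]); p=manip.camera_params(n); print(n,p)
s=manip.read_state();print(s)
E
```

```text
scene {'fovy': 51.89711618921244, 'cx': 286.9307812008783, 'cy': 213.32505429917947, 'origin': array([ 984.01027847, -614.96980225, 1270.39833702]), 'attitude': array([-2.59523337e+00,  9.69039582e-04,  6.84709661e-01])}
top {'fovy': 57.56100782310846, 'cx': 280.8254678142007, 'cy': 211.31908175349182, 'origin': array([ 258.58400336,  -59.47503357, 1289.78234263]), 'attitude': array([-2.95410053, -0.03068084, -1.54700801])}
{'clock': 0.1, 'joints': array([ 1.13540602e+00,  3.00375550e-01,  1.52147710e+00,  1.27008653e-05,
        1.32070315e+00, -6.65980195e-02]), 'qd': array([ 0.00161246,  0.00050136, -0.00234489,  0.00273294, -0.0025944 ,
       -0.00020469]), 'effort': array([ 5.70561169e-04, -5.32642257e+01, -3.53282261e+01,  7.09185773e-02,
        2.34706403e-02, -3.48933588e-05]), 'eef_pos': array([198.1831334 , 512.83814674, 223.78272066]), 'eef_rot': array([-3.14063245e+00, -7.63721200e-05,  2.77279718e+00]), 'wrist_force': array([ 0.88054956, -0.32248042, -0.14617512]), 'moment': array([ 0.00407007,  0.0308029 , -0.02799683]), 'finger_force': 0.0, 'finger_gap': 93.96857712635196}
```

View pics/top0.png

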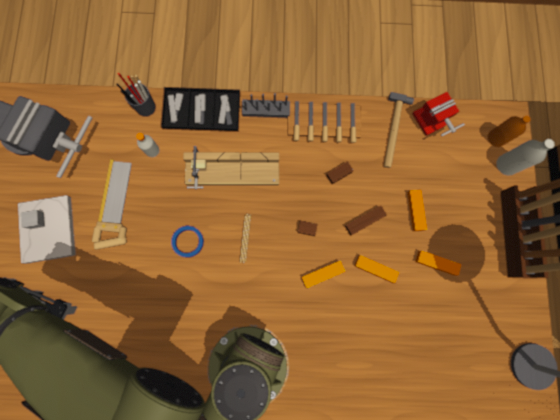

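View pics/scene0.png

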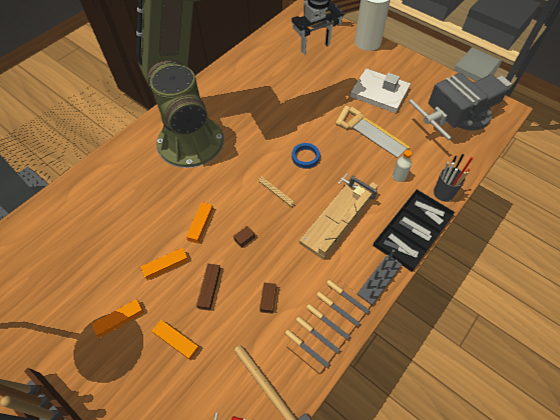

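The top view shows three walnut pieces: (365,220) is the longest, and (339,172) and (307,228) are the offcuts. The orange look-alikes are at (418,210), (323,273), (377,268) and (439,263). The mitre block is at (232,168), with its stop and clamp at its left (+y) end near (197,165). I choose (365,220), and I'll measure it and check it in a close crop.

```bash
cat > h.py <<'E'
import numpy as np, cv2
from scipy.spatial.transform import Rotation as R
def ray(p,uv):
    f=210/np.tan(np.radians(p['fovy']/2))
    d=np.array([(uv[0]-p['cx'])/f,(uv[1]-p['cy'])/f,1])
    return np.array(p['origin']),R.from_euler('xyz',p['attitude']).as_matrix()@d
def onz(p,uv,z):
    o,d=ray(p,uv); return o+d*(z-o[2])/d[2]
def proj(p,X):
    f=210/np.tan(np.radians(p['fovy']/2))
    c=R.from_euler('xyz',p['attitude']).as_matrix().T@(np.array(X)-p['origin'])
    return c[:2]/c[2]*f+[p['cx'],p['cy']]
E
python3 - <<'E'
from cell import manip
from h import *
im=cv2.imread("pics/top0.png"); p=manip.camera_params("top")
hsv=cv2.cvtColor(im,cv2.COLOR_BGR2HSV)
print([hsv[v,u].tolist() for u,v in((365,220),(339,172),(307,228),(250,175),(300,200),(195,165),(418,210))])
m=((hsv[...,2]<110)&(hsv[...,1]>90)).astype(np.uint8)
m[:, :290]=0;m[:150]=0;m[245:]=0;m[:,395:]=0
for c in cv2.findContours(m,0,1)[0]:
    if cv2.contourArea(c)<60: continue
    r=cv2.minAreaRect(c); b=cv2.boxPoints(r)
    P=np.array([onz(p,q,30)[:2] for q in b]);C=onz(p,r[0],30)
    e=[P[1]-P[0],P[2]-P[1]]; L=[np.linalg.norm(x) for x in e]; l=e[int(np.argmax(L))]
    print(np.round(r[0],1),C.round(1),np.round(L,1),'long dir deg',np.degrees(np.arctan2(l[1],l[0])).round(1))
a=cv2.resize(im[140:200,170:290],(720,360),interpolation=2)
b=cv2.resize(im[190:250,290:410],(720,360),interpolation=2)[:240]
cv2.imwrite("pics/crop.png",np.vstack([a,b]))
E
```

```text
[[11, 180, 98], [11, 183, 99], [11, 177, 108], [18, 125, 185], [15, 174, 166], [23, 68, 117], [18, 255, 208]]
[305.7 227.9] [ 444.6 -176.8   30. ] [38.4 63.6] long dir deg -99.8
[364.3 219.3] [ 479.6 -373.9   30. ] [143.6  42.9] long dir deg -59.5
[338.5 172.4] [ 640.6 -287.6   30. ] [89.7 44.4] long dir deg -57.3
```

View pics/crop.png

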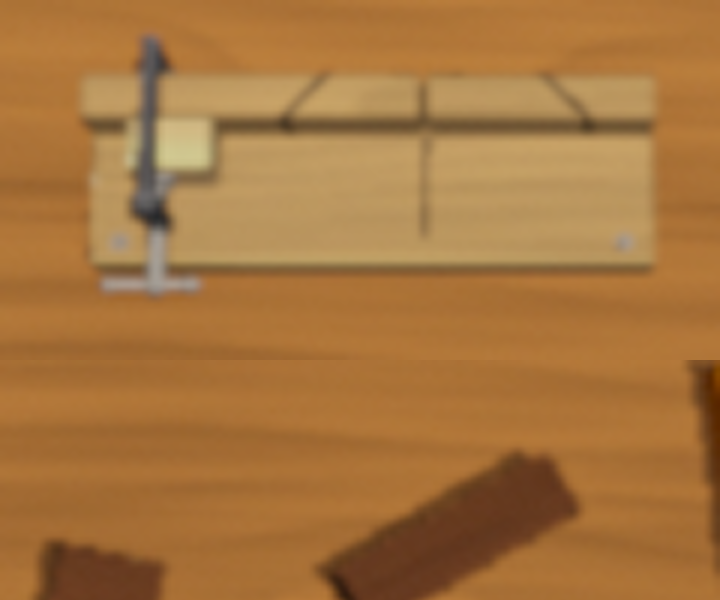

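The crop confirms the choice: (365,220) measures about 143x43 mm, while the other two come out at about 64 and 90 mm. It also shows the mitre block's edges, the square slot at crop x≈424, and the stop's -y face at crop x≈215. Next I'll measure the mitre block and check the block against the scene view.

```bash
python3 - <<'E'
from cell import manip
from h import *
p=manip.camera_params("top"); 
g=lambda x,y,z:onz(p,((x+.5)/6-.5+170,(y+.5)/6-.5+140),z).round(1)
for n,a in dict(frontL=(93,264,25),frontR=(655,264,25),fenceL=(82,75,60),fenceR=(655,75,60),nearL=(82,121,60),nearR=(655,121,60),slot=(424,123,60),stopNear=(215,172,59),stopFar=(213,120,59)).items(): print(n,g(*a))
s=manip.camera_params("scene"); print('proj block',proj(s,[479.6,-373.9,30]))
im=cv2.imread("pics/scene0.png");hsv=cv2.cvtColor(im,cv2.COLOR_BGR2HSV)
m=((hsv[...,2]<110)&(hsv[...,1]>90)).astype(np.uint8);k=np.zeros_like(m);k[255:320,190:230]=1
for c in cv2.findContours(m*k,0,1)[0]:
    if cv2.contourArea(c)>60:print(cv2.minAreaRect(c))
E
```

```text
frontL [585.5 234.2  25. ]
frontR [595.7 -83.2  25. ]
fenceL [684.9 239.8  60. ]
fenceR [696.  -79.8  60. ]
nearL [658.2 237.9  60. ]
nearR [669.  -80.5  60. ]
slot [663.5  48.4  60. ]
stopNear [631.5 162.8  59. ]
stopFar [661.5 165.8  59. ]
proj block [209.59555918 282.64574122]
((210.12037658691406, 286.7987976074219), (17.134567260742188, 46.70135498046875), 14.931416511535645)
```

```bash
python3 -m creep '[[1,[-29.1,-36.3,0],0],[1,[-29.1,-36.3,0],0],[1,[-29.1,-36.3,0],0],[1,[-29.1,-36.3,0],0],[1,[-29.1,-36.3,0],0],[1,[-29.1,-36.3,0],0],[1,[-29.1,-36.3,0],0],[1,[-29.1,-36.3,0],0],[1,[-29.1,-36.3,0],0],[1,[-29.1,-36.3,0],0],[1,[-29.1,-36.3,0],0],[1,[-29.1,-36.3,0],0]]' 30
python3 -m creep '[[1,[-29.1,-36.3,5],7.7],[1,[-29.1,-36.3,5],7.7],[1,[-29.1,-36.3,5],7.7],[1,[-29.1,-36.3,5],7.7],[1,[-29.1,-36.3,5],7.7],[1,[-29.1,-36.3,5],7.7],[1,[-29.1,-36.3,5],7.7],[1,[-29.1,-36.3,5],7.7],[1,[-29.1,-36.3,5],7.7],[1,[-29.1,-36.3,5],7.7],[1,[-29.1,-36.3,5],7.7],[1,[-29.1,-36.3,5],7.7]]'
python3 - <<'E'
from cell import manip
from h import *
p=manip.camera_params("wrist"); im=manip.camera("wrist")
cv2.imwrite("pics/w1.png",im[:,:,::-1]); print(p,manip.read_state()['eef_pos'],manip.read_state()['eef_rot'])
hsv=cv2.cvtColor(im,cv2.COLOR_RGB2HSV)
m=((abs(hsv[...,0].astype(int)-10)<5)&(hsv[...,2]<120)&(hsv[...,1]>90)).astype(np.uint8)
for c in cv2.findContours(m,0,1)[0]:
    if cv2.contourArea(c)<2000: continue
    r=cv2.minAreaRect(c); b=cv2.boxPoints(r)
    P=np.array([onz(p,q,30)[:2] for q in b]); e=[P[1]-P[0],P[2]-P[1]]
    print(r,P.mean(0).round(1),[(np.linalg.norm(x).round(1),np.degrees(np.arctan2(x[1],x[0])).round(1)) for x in e])
E
```

```text
clock: 1.3
eef_pos: [338.7, 69.8, 224.1]
eef_rot: [-3.142, -0.0, 2.772]
wrist_force: [-0.5, 0.0, 0.3]
finger_gap: 94.0
finger_force: 0.0
clock: 2.5
eef_pos: [480.1, -372.2, 173.8]
eef_rot: [-3.141, -0.001, 2.102]
wrist_force: [0.6, 1.2, -0.3]
finger_gap: 94.1
finger_force: 0.0
{'fovy': 65.18570057622223, 'cx': 284.04714114132605, 'cy': 207.69126932395312, 'origin': array([ 447.17358632, -314.98275533,  333.64124029]), 'attitude': array([ 2.90985491e+00, -8.80750998e-05,  5.32180585e-01])} [ 480.04920728 -372.08226652  174.20917715] [-3.14158034e+00 -5.80166373e-04  2.10268024e+00]
((468.0, 199.0), (118.0, 60.0), 90.0) [ 630.4 -283.3] [(np.float64(54.4), np.float64(30.5)), (np.float64(115.2), np.float64(-51.0))]
((297.4917907714844, 173.4365234375), (86.79655456542969, 60.56242752075195), 82.64761352539062) [ 478.4 -343.3] [(np.float64(54.4), np.float64(37.7)), (np.float64(80.7), np.float64(-50.5))]
((438.81988525390625, 51.58892822265625), (25.67486572265625, 131.93870544433594), 31.148582458496094) [ 528.1 -193.4] [(np.float64(101.2), np.float64(91.4)), (np.float64(21.7), np.float64(3.8))]
((385.4380187988281, 61.92919921875), (34.835147857666016, 159.004150390625), 30.379125595092773) [ 493.5 -224.3] [(np.float64(125.3), np.float64(90.7)), (np.float64(29.0), np.float64(4.1))]
((346.5461120605469, 27.57729721069336), (62.44245910644531, 97.61659240722656), 29.42745590209961) [ 450.1 -216.9] [(np.float64(74.5), np.float64(89.5)), (np.float64(51.0), np.float64(4.6))]
```

View pics/w1.png

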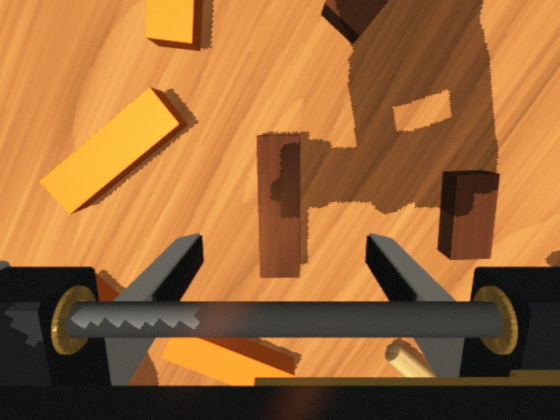

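The wrist view shows the block at u 257–300, v 133–277, lined up with the fingers. Their midline is at u≈285.

```bash
python3 - <<'E'
from cell import manip
from h import *
p=manip.camera_params("wrist"); s=manip.read_state()
for z in(30,0):
  P=np.array([onz(p,q,z)[:2] for q in((257,135),(300,133),(300,277),(258,277))])
  print(z,P.round(1).tolist(),[np.linalg.norm(P[i]-P[i-1]).round(1) for i in range(4)],np.degrees(np.arctan2(*(P[0]-P[3])[::-1])))
  d=np.append(P.mean(0)-s['eef_pos'][:2],0); print(P.mean(0), R.from_euler('xyz',s['eef_rot']).as_matrix().T@d)
E
```

```text
30 [[428.3, -331.0], [460.8, -309.8], [533.6, -430.1], [497.3, -451.4]] [np.float64(138.8), np.float64(38.9), np.float64(140.6), np.float64(42.1)] 119.83479217196891
[ 479.99403523 -380.5669838 ] [-7.28459823e+00 -4.35064162e+00 -4.17270198e-03]
0 [[426.4, -332.6], [462.2, -309.3], [542.1, -441.5], [502.3, -464.9]] [np.float64(152.5), np.float64(42.7), np.float64(154.5), np.float64(46.2)] 119.83479217196891
[ 483.24917595 -387.05514534] [-1.45273099e+01 -4.83571070e+00 -8.36870664e-03]
```

```bash
python3 -m creep '[[1,[-0.7,-0.4,2],0],[1,[-0.7,-0.4,6],0],[1,[-0.7,-0.4,10],0],[1,[-0.7,-0.4,13],0],[1,[-0.7,-0.4,15],0],[1,[-0.7,-0.4,15],0],[1,[-0.7,-0.4,15],0]]'
python3 -m creep '[[-1,[0,0,0],0],[-1,[0,0,0],0],[-1,[0,0,0],0],[-1,[0,0,0],0],[-1,[0,0,0],0],[-1,[0,0,0],0],[-1,[0,0,0],0],[-1,[0,0,0],0]]' 30
python3 -m creep '[[-1,[0,0,-2],0],[-1,[0,0,-6],0],[-1,[0,0,-10],0],[-1,[0,0,-12],0],[-1,[0,0,-12],0]]'
```

```text
clock: 3.25
eef_pos: [480.2, -381.3, 25.5]
eef_rot: [3.141, 0.001, 2.102]
wrist_force: [-0.4, -0.2, 0.6]
finger_gap: 93.9
finger_force: 0.0
clock: 4.05
eef_pos: [479.5, -382.1, 24.2]
eef_rot: [-3.142, -0.0, 2.101]
wrist_force: [-0.2, 0.4, 0.2]
finger_gap: 39.6
finger_force: 30.0
clock: 4.55
eef_pos: [480.4, -382.8, 147.3]
eef_rot: [3.14, 0.005, 2.101]
wrist_force: [0.2, 0.4, -1.3]
finger_gap: 39.7
finger_force: 30.0
```

```bash
python3 -m creep '[[-1,[32.5,36.0,0],5.7],[-1,[32.5,36.0,0],5.7],[-1,[32.5,36.0,0],5.7],[-1,[32.5,36.0,0],5.7],[-1,[32.5,36.0,0],5.7],[-1,[32.5,36.0,0],5.7],[-1,[32.5,36.0,0],5.7],[-1,[32.5,36.0,0],5.7],[-1,[32.5,36.0,0],5.7],[-1,[32.5,36.0,0],5.7],[-1,[32.5,36.0,0],5.7],[-1,[32.5,36.0,0],5.7]]'
python3 - <<'E'
from cell import manip
from h import *
for i in range(4): im=manip.camera("wrist")
p=manip.camera_params("wrist"); im=manip.camera("wrist")
cv2.imwrite("pics/w2.png",im[:,:,::-1]); s=manip.read_state(); print(p,s['eef_pos'],s['eef_rot'])
E
```

```text
clock: 5.75
eef_pos: [625.2, 80.9, 142.3]
eef_rot: [-3.139, 0.0, 1.605]
wrist_force: [0.7, -0.4, -1.3]
finger_gap: 40.0
finger_force: 30.0
{'fovy': 65.18570057622223, 'cx': 284.04714114132605, 'cy': 207.69126932395312, 'origin': array([624.39796683, 145.67828081, 303.63384463]), 'attitude': array([2.90860034e+00, 9.52528606e-04, 3.16059676e-02])} [625.64071884  79.17758077 144.06563358] [-3.14125905e+00  8.56173696e-05  1.60184535e+00]
```

View pics/w2.png

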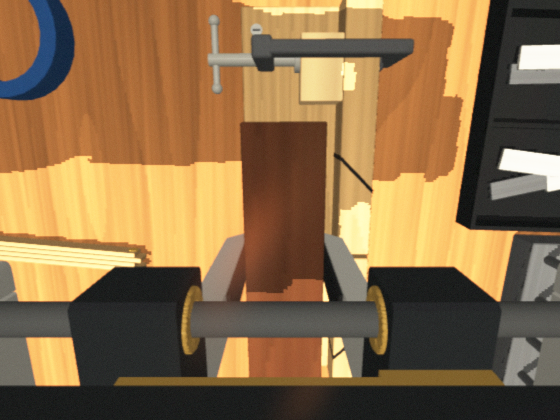

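The wrist view shows the block held straight, its top end at v≈122, u 242–327. The fence edge is at u≈343, and the stop is at u 300–343 with its lower edge at v≈102. I'll check these against the estimates from the top view.

```bash
python3 - <<'E'
from cell import manip
from h import *
p=manip.camera_params("wrist"); s=manip.read_state(); im=cv2.imread("pics/w2.png")
for x,y,z in((646,164.5,59),(646,164.5,25),(662.4,164.5,60),(664.5,94.5,60)): print((x,y,z),proj(p,[x,y,z]).round(1))
print('stop col v',[(v,im[v,318].tolist()) for v in range(76,112,2)])
print('row60 u',[(u,im[66,u].tolist()) for u in range(294,350,3)])
print('row 230',[(u,im[230,u].tolist()) for u in range(328,380,4)])
for z in(59,25): print(onz(p,(318,102),z))
for z in(s['eef_pos'][2]+6,): print([onz(p,q,z).round(1) for q in((242,122),(327,122),(246,230),(324,230))])
E
```

```text
(646, 164.5, 59) [315.3 103.7]
(646, 164.5, 25) [311.5 106.9]
(662.4, 164.5, 60) [338.5 104.4]
(664.5, 94.5, 60) [334.9 200.8]
stop col v [(76, [152, 220, 245]), (78, [151, 220, 245]), (80, [148, 218, 244]), (82, [153, 220, 245]), (84, [152, 220, 245]), (86, [152, 220, 245]), (88, [152, 220, 245]), (90, [151, 220, 245]), (92, [150, 220, 244]), (94, [150, 221, 245]), (96, [152, 222, 245]), (98, [150, 221, 245]), (100, [131, 196, 231]), (102, [79, 120, 149]), (104, [84, 134, 167]), (106, [98, 157, 198]), (108, [94, 154, 196]), (110, [95, 155, 197])]
row60 u [(294, [106, 123, 131]), (297, [130, 144, 150]), (300, [113, 152, 177]), (303, [150, 220, 245]), (306, [155, 223, 246]), (309, [155, 225, 247]), (312, [161, 226, 247]), (315, [155, 226, 247]), (318, [151, 221, 245]), (321, [148, 217, 244]), (324, [147, 214, 243]), (327, [141, 210, 239]), (330, [143, 210, 240]), (333, [135, 202, 236]), (336, [138, 204, 235]), (339, [140, 206, 238]), (342, [192, 246, 254]), (345, [176, 246, 255]), (348, [188, 250, 255])]
row 230 [(328, [93, 153, 194]), (332, [55, 91, 118]), (336, [51, 81, 107]), (340, [134, 211, 244]), (344, [181, 248, 255]), (348, [188, 250, 255]), (352, [172, 244, 254]), (356, [170, 243, 254]), (360, [184, 249, 255]), (364, [192, 251, 255]), (368, [177, 246, 255]), (372, [126, 224, 254]), (376, [121, 222, 254])]
[647.82976687 165.73051479  59.        ]
[651.07856111 168.50445177  25.        ]
[array([605.2, 148.6, 150.1]), array([643.7, 149.8, 150.1]), array([607.2,  97.5, 150.1]), array([645.4,  98.7, 150.1])]
```

```bash
python3 -m creep '[[-1,[1.0,0,2],0],[-1,[1.0,0,5],0],[-1,[1.0,0,8],0],[-1,[1.0,0,9],0],[-1,[1.0,0,9.2],0],[-1,[1.0,0,9.2],0],[-1,[1.0,0,9.2],0]]'
python3 -m creep '[[-1,[0.2,0,0],0],[-1,[0.4,0,0],0],[-1,[0.5,0,0],0],[-1,[0.6,0,0],0],[-1,[0.6,0,0],0],[-1,[0.6,0,0],0]]'
```

```text
clock: 6.7
eef_pos: [626.3, 90.2, 53.9]
eef_rot: [3.139, -0.0, 1.603]
wrist_force: [0.2, 0.7, -0.5]
finger_gap: 39.5
finger_force: 30.0
clock: 7.3
eef_pos: [625.5, 95.2, 52.8]
eef_rot: [3.141, 0.002, 1.603]
wrist_force: [-1.9, -9.5, 1.6]
finger_gap: 39.9
finger_force: 30.0
```

```bash
python3 -m creep '[[-1,[-0.1,0,0.1],0],[-1,[-0.1,0,0.3],0],[-1,[-0.1,0,0.4],0],[-1,[-0.1,0,0.4],0],[-1,[-0.1,0,0.4],0]]'
python3 -m creep '[[0.06,[0,0,0],0],[0.06,[0,0,0],0],[0.06,[0,0,0],0],[0.06,[0,0,0],0],[0.06,[0,0,-3],0],[0.06,[0,0,-6],0],[-1,[0,-3,-6],0],[-1,[0,-5,-6],0],[-1,[0,-5,-6],0],[-1,[0,-5,-6],0],[-1,[0,-5,-6],0],[-1,[0,-5,-6],0]]'
```

```text
clock: 7.8
eef_pos: [625.5, 95.2, 49.2]
eef_rot: [3.141, 0.0, 1.603]
wrist_force: [-4.3, -5.1, 9.0]
finger_gap: 39.3
finger_force: 30.0
clock: 9.0
eef_pos: [575.9, 93.7, 108.0]
eef_rot: [-3.142, -0.0, 1.603]
wrist_force: [-0.2, -0.4, -0.3]
finger_gap: 5.2
finger_force: 0.0
```

```bash
python3 -m creep '[[-1,[0.1,0,3],0],[-1,[0.1,0,5.6],0],[-1,[0.1,0,5.6],0],[-1,[0.1,1.0,5.6],0],[-1,[0.1,1.7,5.6],0],[-1,[0.1,2.2,5.6],0],[-1,[0.1,2.6,5.6],0],[-1,[0.1,3.0,5.6],0],[-1,[0.1,3.3,5.6],0],[-1,[0.1,3.5,5.6],0],[-1,[0.1,3.6,5.6],0],[-1,[0.1,3.6,5.6],0]]'
python3 -m creep '[[-1,[0,0.1,0],0],[-1,[0,0.2,0],0],[-1,[0,0.3,0],0],[-1,[0,0.4,0],0],[-1,[0,0.4,0],0]]'
```

```text
clock: 10.2
eef_pos: [611.4, 95.9, 52.2]
eef_rot: [3.141, -0.0, 1.603]
wrist_force: [0.1, 0.5, -0.2]
finger_gap: 0.5
finger_force: 0.0
clock: 10.7
eef_pos: [614.2, 96.0, 52.2]
eef_rot: [-3.138, 0.0, 1.603]
wrist_force: [-11.3, -0.9, 7.4]
finger_gap: 0.6
finger_force: 6.0
```

```bash
python3 -m creep '[[-1,[0,-0.6,0],0],[-1,[0,-1,0],0],[-1,[0,-1,-4],0],[-1,[0,-1,-7],0],[-1,[2,1,-7],0],[-1,[3.0,3.1,-7],0],[-1,[3.0,3.1,-7],0],[-1,[3.0,3.1,-7],0]]'
python3 - <<'E'
from cell import manip
from h import *
for i in range(3): manip.camera("wrist")
p=manip.camera_params("wrist"); im=manip.camera("wrist"); s=manip.read_state(); print(s['eef_pos'],s['wrist_force'])
print(proj(p,[645,166,55]),proj(p,[666,166,55]))
cv2.imwrite("pics/w3.png",im[:,:,::-1])
E
```

```text
clock: 11.5
eef_pos: [644.9, 127.0, 121.7]
eef_rot: [-3.141, 0.0, 1.604]
wrist_force: [0.2, -1.1, 0.4]
finger_gap: 0.7
finger_force: 0.0
[644.87777517 126.60102985 122.31856091] [ 0.34676092 -0.13020676 -0.95621336]
[285.16065194 170.14316351] [315.49156155 171.13969441]
```

View pics/w3.png

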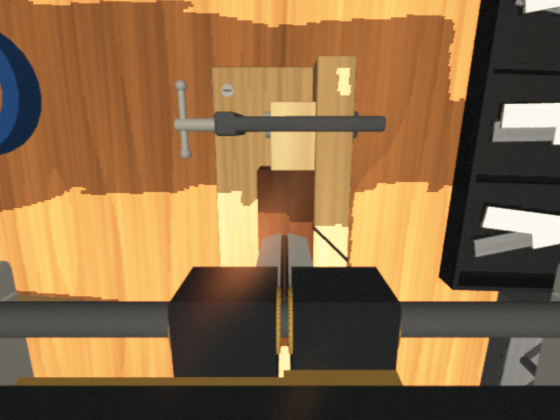

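The wrist view shows the block's end meeting the stop at v≈168 and its long side along the fence at u≈314. The hand is well to the stop side of the slot. Now I'll press lightly and nudge it toward the stop.

```bash
python3 -m creep '[[-1,[0,0,2],0],[-1,[0,0,4],0],[-1,[0,0,4.6],0],[-1,[0,0,4.8],0],[-1,[0,0,4.9],0],[-1,[0,0,5.0],0],[-1,[0,0,5.0],0]]' 60
python3 -m creep '[[-1,[0.1,0,0],0],[-1,[0.2,0.1,0],0],[-1,[0.3,0.1,0],0],[-1,[0.3,0.1,0],0]]'
```

```text
clock: 12.4
eef_pos: [645.3, 126.9, 74.1]
eef_rot: [3.141, 0.0, 1.603]
wrist_force: [-7.8, -2.3, 11.2]
finger_gap: 0.4
finger_force: 5.2
clock: 12.8
eef_pos: [647.0, 129.4, 74.1]
eef_rot: [3.139, 0.001, 1.603]
wrist_force: [-1.6, -3.8, 7.6]
finger_gap: 0.4
finger_force: 3.4
```

```bash
python3 -m creep '[[-1,[0,0.05,0.1],0],[-1,[0,0.1,0.2],0],[-1,[0,0.15,0.3],0],[-1,[0,0.15,0.3],0],[-1,[0,0.15,0.3],0]]'
```

```text
clock: 13.3
eef_pos: [647.2, 129.5, 73.8]
eef_rot: [-3.141, 0.001, 1.603]
wrist_force: [-26.2, -7.9, 38.2]
finger_gap: 0.4
finger_force: 18.9
```

```bash
python3 -m creep '[[-1,[0,0.05,0.08],0],[-1,[0,0.05,0.08],0],[-1,[0,0.05,0.08],0],[-1,[0,0.05,0.08],0],[-1,[0,0.05,0.08],0]]'
python3 - <<'E'
from cell import manip
from h import *
a=manip.camera("wrist"); 
for i in range(18): t=manip.camera("top"); 
s=manip.read_state(); print(s['clock'],s['eef_pos'],s['wrist_force'],s['moment'])
sc=manip.camera("scene")
f=lambda im,y,x,h,w,W,H:cv2.resize(im[y:y+h,x:x+w,::-1],(W,H),interpolation=2)
cv2.imwrite("pics/f.png",np.vstack([f(a,60,160,200,240,480,400)[:,:480],f(t,145,175,50,120,480,200)]))
cv2.imwrite("pics/s.png",f(sc,165,280,100,120,720,600))
E
```

```text
clock: 13.8
eef_pos: [647.4, 129.5, 73.8]
eef_rot: [-3.14, 0.001, 1.603]
wrist_force: [-33.0, -8.8, 46.1]
finger_gap: 0.5
finger_force: 23.2
14.75 [647.3258258  129.47788022  73.75321978] [-33.33590148  -8.02096114  45.83232737] [-1.81278251  6.82765531 -0.02813102]
```

View pics/f.png

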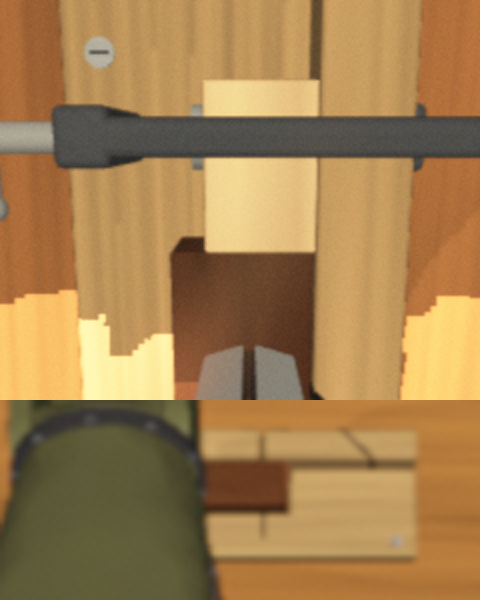

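View pics/s.png

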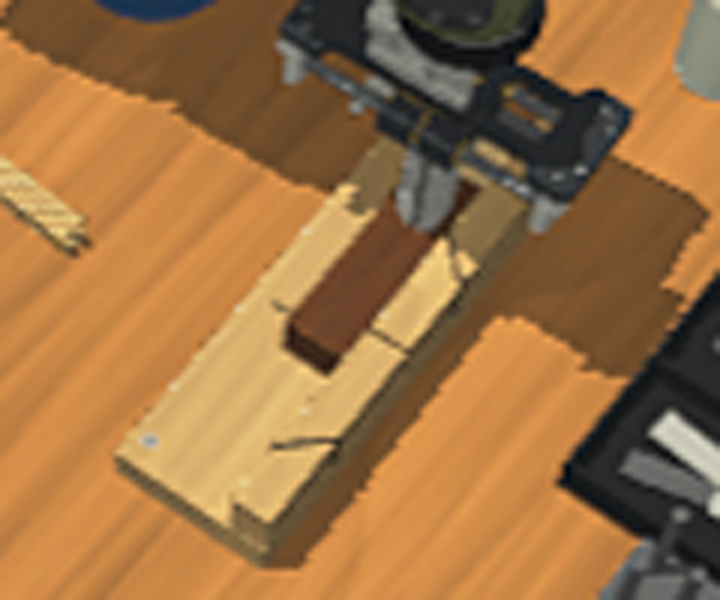

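The views show the block flush to the fence and butted to the stop, and the end beyond the slot is free. The hand is on the stop side, and the push holds steady at 33 N into the fence and 46 N down. I'm handing it in.

```bash
python3 -c "
from cell import manip
print(manip.sign_off())"
```

```text
the job is handed in; nothing more can be done
None
```

The handle block lies on the deck against the stop and fence, and I handed the job in with the fingers still pushing it (about 46 N down, 33 N into the fence) from the stop side of the slot; no verdict was returned.

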